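# Slide the button blank along the rail into the marked corner of the drilling jig

## Robot

A 7-joint arm with a two-finger parallel gripper is mounted at the origin on the work surface. World frame = base frame: x ahead of the robot, y to its left, z up, the work surface at z = 0. Lengths are in m, angles in rad, forces in N, time in s.
With the tool pointing down it reaches from about 0.425 to 0.875 m from the base axis. Payload 4.7 kg.
Tool frame: the origin (TCP) lies at the very end of the fingers, on their centre line; the grasp point (between the pads) lies 19 mm behind it; z points along the fingers, y is the line along which they close (so a half turn about z gives the same grasp; the last joint's range is limited). The gripper opens to 85 mm and grips with 20 to 120 N. Pads are 22 mm wide; open, the fingers measure 114 mm over their backs; the gripper's body (76 mm by 85 mm) begins 54 mm behind the grasp point. The pads swing forward as they close: fully open they stand 13 mm farther back than shut.
Start: joints at [1.333, 0.321, -0.07, 1.45, 0.023, 1.371, -0.057], TCP at [0.162, -0.63, 0.231] pointing down, gripper open.
Joint ranges: [-2.86, 2.86], [-0.3, 2.09], [-1.38, 1.24], [0.06, 2.45], [-1.56, 4.7], [0.09, 2.05], [-2.69, 2.69]. Speed limits (rad/s): [2.57, 2.57, 3.14, 3.14, 3.14, 3.14, 3.14].

## Interface

Orientations are given as a unit quaternion [w, x, y, z].
In Python, from plant import ctrl gives the robot as it stands. The module is installed in compiled form; this text tells all that it offers.
- The arm moves only by the tool arm_command, never from a script. Its arguments are lists of equal length, an entry for each row: "turn": the turn, a rotation vector about the tool's x, y, z scaled (see below), a list of three; "travel": the shift along the tool's x, y, z scaled (see below), a list of three; "jaw": the opening, from -1 (shut) to 1 (fully open), so that 0 is half open. In form: {"turn": [[ax, ay, az], ...], "travel": [[x, y, z], ...], "jaw": [jaw, ...]}. A call has 1 to 20 rows; each row is the pose to reach, as a shift and turn from the pose commanded when the call began, along the tool's axes at that moment, turning the shorter way round; what a row does not reach only later rows make up. The controller multiplies each number of a shift by 100 mm and each number of a turn by 180 degrees. A row lasts 1/10 s, in which the tool goes at most 50 mm and 8.59 degrees, less where a joint would pass 70% of its speed; a pose out of reach is approached as far as the arm can. A call with a number of a shift or a turn outside -1 to 1 is refused whole. A call with a gripper value outside its range is refused whole. The fingers move at their own pace and stop on an object; "force" is the grip in N (left out, the last holds). Time passes only in rows, so rows that repeat a pose let the fingers close. It gives the time, the measured TCP pose, the force, the opening and the grip force at its end, in the units of the state.
- ctrl.read_state(): the state, without advancing time (a new reading comes with each control period).
- ctrl.grab_frame(name): name is "scene" or "top"; returns a dict with "pixels" (400x640x3 uint8, red, green, blue), "depth" (400x640 float32, m along the optical axis (not along the pixel's ray), 0 where there is no reading), "camera_matrix" (3x3 intrinsics, pixels), "k1" (the pictures are not rectified: a ray, as slopes to the right and down, at radius r is drawn at 1 + k1 r^2 times it, then the intrinsics apply), "xyz" and "attitude" of the camera in the world. Camera axes: x right, y down, z forward; pixel columns grow to the right and rows downward; lengths in m; the calibration is good to about 2 mm. A picture is of the moment at which its call begins.
- ctrl.job_done(): hands the job in; it is judged then, once.
Trained networks look in the newest picture that a camera, given by its name, has taken for a name from the list of things; names that differ only in an ending like _2 or _b are one class to them, and where a whole thing is asked for, a point or a joint stands for the part that bears it (a point fixed in the world has none). Each returns a list of dicts, best first, with "confidence" (0 to 1); they miss things now and then, are a little off and sometimes report something else, mostly with a low value. They report only what shows in the picture. A call takes as long as a camera call. They do not tell look-alikes from the thing itself.
- ctrl.boxes_of(camera, label): "location" ([row, column] as shares, 0 to 1, of the picture: columns of its width, rows of its height, amid what is visible of it).
The state is a dict: "time": time; "q": joint angles; "joint_velocities": joint speeds; "joint_torque": joint torques, N m; "eef_pos": TCP position; "tcp_rot": TCP orientation; "wrist_force": force on the tool from outside, world axes, zero at the start; "ft_torque": the same for the moment, N m; "width": opening from 0.0 (shut) to 1.0 (fully open); "finger_force": force on a finger pad.
Only numpy, scipy, OpenCV 4.12 (cv2) and the standard library are available. Lean on these libraries where they do the work, as an engineer would, in place of code of your own. Each camera call takes 0.05 s, during which the arm holds its last target. There are 200 camera calls.

## Task

Without picking anything up, use your fingertips to push the orange button blank straight back against the aluminium rail of the drilling jig, then slide it along the rail into the corner pocket marked by the green tile, until it sits snugly against both the rail and the end stop. Then take your hand away. Leave the blue blank, the thread spools, the mug and the glue bottle where they stand, and never lift or tip the orange blank.

Things in the scene. Friction and masses are not known exactly. Their poses are not given: they have to be found in the camera images.
- jig: Drilling jig, fixed to the desk: dark wooden board 160 mm (x) by 370 mm (y), 8 mm thick. Origin: centre of its underside; x points to the rail, y runs along the rail, z up. Along the far side stands an aluminium rail, 10 mm thick, 300 mm long, inner face at x = +65 mm. Rail, end stops and lips all rise 14 mm above the board (22 mm above the desk).
- pocket_a (a point): Corner pocket at the jig's +y end: where a blank's centre is when fully home (jig frame x = 43, y = 118, z = 14 mm). An end stop crosses there, inner face y = 140 mm, from x = 8 to 75 mm; from it a lip 22 mm long (y 118 to 140), 8 mm thick (x 8 to 16 mm) runs parallel to the rail. The pocket is 49 mm wide and is entered only along the rail.
- pocket_b (a point): Corner pocket at the jig's -y end, the mirror image of pocket_a: where a blank's centre is when fully home (jig frame x = 43, y = -118, z = 14 mm); end stop inner face at y = -140 mm, lip at y -118 to -140 mm.
- orange_blank_center (a point): The orange plastic button blank, a disc 44 mm in diameter and 12 mm thick, about 30 g, lying flat and loose on the jig's board between the lips and in front of the rail; this point is its centre, half-way up (6 mm above the board's top, 14 mm above the desk).
- green_tile: The green marker tile, 28 x 26 x 3 mm, fixed on the jig's board just outside one end stop: at x = +43 mm, y = +167 or -167 mm in the jig's frame. It tells which corner is wanted. Origin at the centre of its underside. A grey tile marks the other corner.
- blue_blank_center (a point): The blue button blank, the same size and shape as the orange one, lying on the jig's board about 90 to 150 mm from it along the rail; to be left alone. This point is its centre.
- red_spool_center (a point): A red thread spool standing on a front corner of the jig's board, 24 mm in diameter and 30 mm tall; to be left alone. This point is its centre, half-way up.
- yellow_spool_center (a point): A yellow thread spool, 24 mm in diameter and 30 mm tall, standing on the other front corner of the jig's board; to be left alone. This point is its centre, half-way up.
- mug_center (a point): A blue mug, 82 mm in diameter and 95 mm tall, on the desk at the right; to be left alone. This point is its centre, half-way up.
- glue_center (a point): A white glue bottle with an orange cap, 38 mm in diameter and 120 mm tall, on the desk at the left; to be left alone. This point is its centre, half-way up.
Not all that is in view belongs to the job. What is shaped like the part that bears orange_blank_center but purple or white is not meant.

How it is judged:
By the outcome, as a careful person would: the job done as asked, in the order asked, and still so for the second after the job is handed in, with the robot touching nothing.
It also fails if it takes over 48 s, if anything falls off the work surface, if the arm or the gripper's body presses on something with over 40 N, if the wrist force passes 120 N, or if a joint passes its speed limit or range.

## Working session

There is one attempt and no reset: what is moved stays moved. The work goes in short steps, Python scripts to look and compute and a tool call to move; the robot and the scene stay as the last step left them, time stands still between calls to the robot, and variables do not carry over. Pictures are saved under pics/ and viewed, at most 10 in all, crops included, and the job is handed in when it is done.

Besides the shell and the picture viewer there is one more tool, called after "Emit:" as name(argument=value, ...) on one line, values as JSON. arm_command: Moves the arm, as the interface text tells. Its arguments: {"type":"object","properties":{"turn":{"type":"array","items":{"type":"array","items":{"type":"number","minimum":-1,"maximum":1}}},"travel":{"type":"array","items":{"type":"array","items":{"type":"number","minimum":-1,"maximum":1}}},"jaw":{"type":"array","items":{"type":"number"}},"force":{"type":"number"}},"required":["turn","travel","jaw"]}

```bash
mkdir -p pics; cat > h.py <<'E'
import numpy as np, cv2
from scipy.spatial.transform import Rotation as R
from plant import ctrl
def rot(q): return R.from_quat([q[1],q[2],q[3],q[0]]).as_matrix()
def att(f):
    a=np.array(f["attitude"]); return a if a.shape==(3,3) else rot(a)
def ray(f,u,v):
    K=np.array(f["camera_matrix"]); d=np.array([(u-K[0,2])/K[0,0],(v-K[1,2])/K[1,1]]); s=d.copy()
    for _ in range(20): s=d/(1+f["k1"]*(s@s))
    return att(f)@np.array([s[0],s[1],1])
def onplane(f,u,v,z):
    r=ray(f,u,v); o=np.array(f["xyz"]); return o+r*(z-o[2])/r[2]
def bydepth(f,u,v):
    return np.array(f["xyz"])+ray(f,u,v)*f["depth"][int(v),int(u)]
def save(f,n): cv2.imwrite("pics/"+n,f["pixels"][:,:,::-1])
E
python3 - <<'E'
from h import *
np.set_printoptions(precision=4,suppress=True)
for n in ("top","scene"):
    f=ctrl.grab_frame(n); save(f,n+"0.png"); print(n,f["xyz"],f["attitude"],f["k1"],f["camera_matrix"])
    for l in ["jig","orange_blank_center","green_tile","blue_blank_center","red_spool_center","yellow_spool_center","mug_center","glue_center"]:
        for d in ctrl.boxes_of(n,l)[:3]:
            v,u=d["location"]; u*=640;v*=400
            print(l,round(d["confidence"],2),round(u),round(v),bydepth(f,u,v))
s=ctrl.read_state(); print(s)
E
```

```text
top [ 0.3574 -0.0214  1.2742] [-0.0697  0.7066 -0.7019  0.0561] -0.1327227568316523 [[511.6416   0.     327.1384]
 [  0.     511.6416 194.2968]
 [  0.       0.       1.    ]]
jig 0.91 326 198 [0.5753 0.0057 0.0084]
orange_blank_center 0.77 320 143 [0.7191 0.0236 0.0102]
orange_blank_center 0.64 277 259 [0.4225 0.1263 0.0118]
orange_blank_center 0.62 307 209 [0.5467 0.0533 0.0176]
green_tile 0.47 394 182 [ 0.617  -0.1651  0.0114]
blue_blank_center 0.82 357 208 [ 0.5473 -0.0713  0.025 ]
blue_blank_center 0.36 326 201 [0.5678 0.0074 0.01  ]
red_spool_center 0.65 390 221 [ 0.5149 -0.15    0.0358]
yellow_spool_center 0.57 266 222 [0.5105 0.1525 0.0329]
mug_center 0.58 500 232 [ 0.4921 -0.4291  0.0114]
mug_center 0.47 304 208 [0.5476 0.0605 0.0211]
glue_center 0.65 161 204 [0.5466 0.4025 0.0807]
scene [ 1.3915 -0.3247  0.6843] [-0.3828  0.7421  0.4829 -0.2637] -0.10413746047904068 [[430.0789   0.     312.9955]
 [  0.     430.0789 197.35  ]
 [  0.       0.       1.    ]]
jig 0.74 307 222 [ 0.5798 -0.0092  0.0071]
orange_blank_center 0.74 342 250 [0.7146 0.0229 0.0105]
orange_blank_center 0.
[... 191 characters left out ...]
87  0.0369]
yellow_spool_center 0.45 347 188 [0.5146 0.1396 0.0326]
mug_center 0.82 134 230 [ 1.3915 -0.3247  0.6843]
glue_center 0.79 441 165 [0.5685 0.4098 0.0673]
{'time': 0.9, 'q': array([ 1.3331,  0.321 , -0.0701,  1.4505,  0.0226,  1.3708, -0.0569]), 'joint_velocities': array([ 0.0019,  0.002 ,  0.0016,  0.0003, -0.0002, -0.0015, -0.0006]), 'joint_torque': array([  0.    , -49.3372,  -0.3809, -31.4567,   0.0135,   0.0015,
         0.    ]), 'eef_pos': array([ 0.1619, -0.6295,  0.2314]), 'tcp_rot': array([ 0.    ,  0.9921,  0.1256, -0.    ]), 'wrist_force': array([-0.0008,  0.0379, -0.4597]), 'ft_torque': array([0.0177, 0.0211, 0.0322]), 'finger_force': 0.0, 'width': 1.0014755488861444}
```

```bash
python3 - <<'E'
import cv2
a=cv2.imread("pics/top0.png")[120:280,240:420]
cv2.imwrite("pics/crop0.png",cv2.resize(a,None,fx=3.7,fy=3.7,interpolation=cv2.INTER_CUBIC))
E
```

```text
(no output)
```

View pics/top0.png

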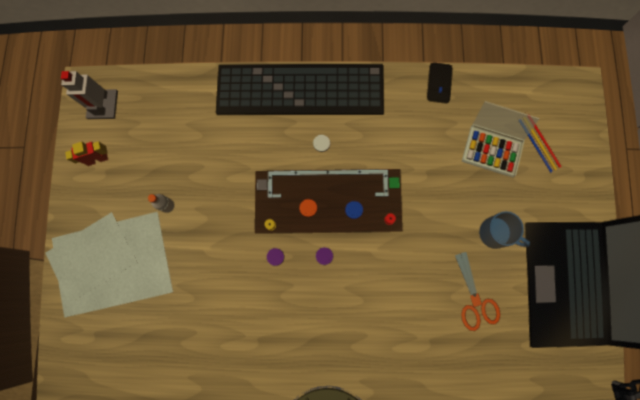

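View pics/crop0.png

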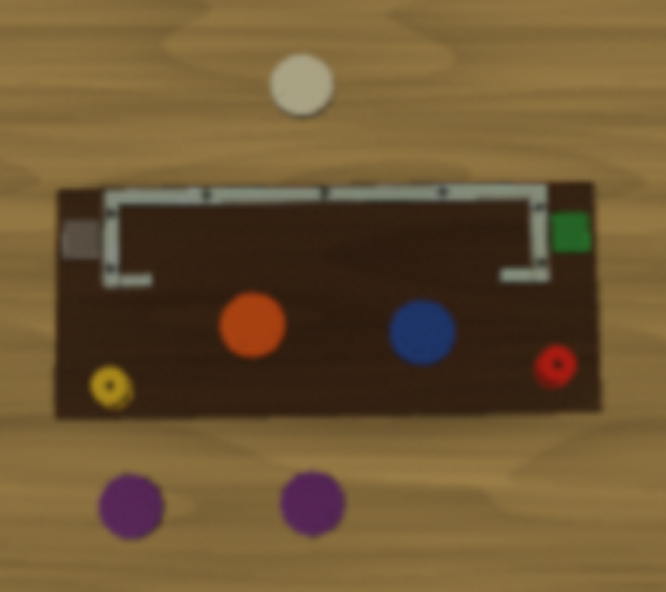

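The pictures show orange at about (308,208) and blue at (354,210). The green tile is at (394,182), on the right, so the target is the -y corner, pocket_b. Next I'll fit the jig pose precisely.

```bash
cat >> h.py <<'E'
def blob(f,lo,hi,roi):
    x0,y0,x1,y1=roi; h=cv2.cvtColor(f["pixels"],cv2.COLOR_RGB2HSV)
    m=cv2.inRange(h,np.array(lo),np.array(hi)); k=np.zeros_like(m); k[y0:y1,x0:x1]=m[y0:y1,x0:x1]; return k
def cen(f,m,z):
    n,l,st,c=cv2.connectedComponentsWithStats(m); i=1+np.argmax(st[1:,4]); return onplane(f,*c[i],z),st[i,4]
def jigpose(f,roi=(245,160,415,242)):
    p=f["pixels"].astype(int); x0,y0,x1,y1=roi
    m=np.zeros(p.shape[:2],np.uint8); m[y0:y1,x0:x1]=255*(p.max(2)<75)[y0:y1,x0:x1]
    m=cv2.morphologyEx(m,cv2.MORPH_CLOSE,np.ones((15,15)))
    c=max(cv2.findContours(m,cv2.RETR_EXTERNAL,cv2.CHAIN_APPROX_NONE)[0],key=cv2.contourArea)[:,0]
    w=np.array([onplane(f,u,v,.008)[:2] for u,v in c]); return cv2.minAreaRect((w*1000).astype(np.float32))
E
python3 - <<'E'
from h import *
np.set_printoptions(precision=4,suppress=True)
f=ctrl.grab_frame("top"); R0=(250,165,410,240)
print("board",jigpose(f))
print("o",cen(f,blob(f,(5,150,100),(15,255,255),(290,195,330,220)),.020))
print("b",cen(f,blob(f,(100,120,60),(130,255,255),(340,195,370,225)),.020))
print("g",cen(f,blob(f,(50,120,50),(75,255,255),(380,170,410,195)),.011))
print("r",cen(f,blob(f,(0,150,100),(4,255,255),(380,205,402,230)),.038))
print("y",cen(f,blob(f,(20,150,80),(32,255,255),(258,212,280,233)),.038))
h=cv2.cvtColor(f["pixels"],cv2.COLOR_RGB2HSV)
print(f["pixels"][208,308],f["pixels"][176,300:302],h[208,308])
# rail inner edge
g=f["pixels"].max(2).astype(float); P=[]
for u in range(285,378,3):
    col=g[165:192,u]; d=np.diff(col); i=int(np.argmin(d[4:]))+4
    s=slice(max(i-1,0),i+2); v=165+np.sum((np.arange(len(d))[s]+.5)*d[s])/d[s].sum(); P.append(onplane(f,u,v,.020)[:2])
P=np.array(P); print(np.polyfit(P[:,1],P[:,0],1), P[::6])
print(g[165:190,320].astype(int)); print(g[185,370:405].astype(int)); print(g[185,255:285].astype(int))
E
```

```text
board ((568.793212890625, 2.4556121826171875), (158.6997833251953, 366.5849304199219), 1.0785530805587769)
o (array([0.55  , 0.0515, 0.02  ]), np.int32(250))
b (array([ 0.5454, -0.0626,  0.02  ]), np.int32(230))
g (array([ 0.6158, -0.1636,  0.011 ]), np.int32(102))
r (array([ 0.5212, -0.1498,  0.038 ]), np.int32(95))
y (array([0.5054, 0.1432, 0.038 ]), np.int32(110))
[168  65  17] [[51 36 21]
 [52 35 21]] [ 10 229 168]
[-0.0188  0.6355] [[ 0.6331  0.1101]
 [ 0.6338  0.0648]
 [ 0.6357  0.0195]
 [ 0.6363 -0.0256]
 [ 0.6361 -0.0708]
 [ 0.6371 -0.116 ]]
[137 132 125 117 109 106 125 134 120  87  61  50  50  50  51  49  49  49
  50  51  51  51  50  49  49]
[ 47  47  47  47  48  47  48  48  48  49  49  48  58  87 119 137 135 106
  69  77  96 100 100 101 100 100 100 102 102  81  69 104 126 132 132]
[ 85  77  95  93  89  89  88  88  88  88  85  78  85 117 137 138 117  74
  54  53  52  53  52  52  53  52  52  51  52  52]
```

```bash
cat >> h.py <<'E'
TH=.0188; C=np.array([.5698,.0026])
def j2w(x,y): c,s=np.cos(TH),np.sin(TH); return C+np.array([c*x-s*y,s*x+c*y])/1000
def w2j(p): c,s=np.cos(TH),np.sin(TH); d=(np.array(p[:2])-C)*1000; return np.array([c*d[0]+s*d[1],-s*d[0]+c*d[1]])
def cmd(targets,yaw=None):  # world xyz list -> travel numbers; yaw of tool x (rad)
    s=ctrl.read_state(); M=rot(s["tcp_rot"]); y0=np.arctan2(M[1,0],M[0,0])
    print("t",s["time"],"pos",s["eef_pos"].round(4),"jig",w2j(s["eef_pos"]).round(1),"yaw",round(np.degrees(y0),2),"tilt",M[:,2].round(4),"F",s["wrist_force"].round(1))
    for t in targets: print("travel",(M.T@(np.array(t)-s["eef_pos"])*10).round(3))
    if yaw is not None: print("turn z",round((y0-yaw)/np.pi,4))
E
python3 - <<'E'
from h import *
a=j2w(-64,49.3)
cmd([[.40,-.33,.23],[*a,.20],[*a,.06]],TH)
E
```

```text
t 0.95 pos [ 0.1619 -0.6295  0.2314] jig [-419.7 -624.3] yaw 14.43 tilt [-1.e-04 -1.e-04 -1.e+00] F [ 0.4 -0.6 -0.3]
travel [ 3.052 -2.308  0.013]
travel [ 5.016 -5.733  0.313]
travel [ 5.016 -5.733  1.713]
turn z 0.0742
```

Emit:
arm_command(turn=[[0,0,0],[0,0,0],[0,0,0],[0,0,0]], travel=[[1,-0.8,0],[1,-0.8,0],[1,-0.8,0],[1,-0.8,0]], jaw=[-0.75,-0.75,-0.75,-0.75])

```text
time: 1.35
eef_pos: [0.2436, -0.5233, 0.232]
tcp_rot: [-0.0, 0.992, 0.13, 0.001]
wrist_force: [0.3, -0.7, 0.3]
width: 0.329
finger_force: 0.0
```

Emit:
arm_command(turn=[[0,0,0],[0,0,0],[0,0,0],[0,0,0]], travel=[[1,-0.8,0],[1,-0.8,0],[1,-0.8,0],[1,-0.8,0]], jaw=[-0.75,-0.75,-0.75,-0.75])

```text
time: 1.75
eef_pos: [0.3191, -0.4215, 0.2319]
tcp_rot: [-0.0, 0.992, 0.129, 0.001]
wrist_force: [-0.2, 0.3, 0.2]
width: 0.125
finger_force: 0.0
```

Emit:
arm_command(turn=[[0,0,0],[0,0,0],[0,0,0],[0,0,0]], travel=[[1,-1,0],[1,-1,0],[1,-1,0],[1,-1,0]], jaw=[-0.75,-0.75,-0.75,-0.75])

```text
time: 2.15
eef_pos: [0.3909, -0.2986, 0.2319]
tcp_rot: [-0.0, 0.992, 0.13, 0.001]
wrist_force: [0.1, -0.8, -0.3]
width: 0.124
finger_force: 0.0
```

Emit:
arm_command(turn=[[0,0,0],[0,0,0],[0,0,0],[0,0,0]], travel=[[0.8,-1,0],[0.8,-1,0],[0.8,-1,0],[0.8,-1,0]], jaw=[-0.75,-0.75,-0.75,-0.75])

```text
time: 2.55
eef_pos: [0.442, -0.1835, 0.2319]
tcp_rot: [-0.0, 0.992, 0.128, 0.001]
wrist_force: [0.1, -0.6, 0.2]
width: 0.126
finger_force: 0.0
```

Emit:
arm_command(turn=[[0,0,0],[0,0,0],[0,0,0],[0,0,0]], travel=[[0.7,-1,0.2],[0.7,-1,0.2],[0.7,-1,0.2],[0.7,-1,0.2]], jaw=[-0.75,-0.75,-0.75,-0.75])

```text
time: 2.95
eef_pos: [0.4839, -0.0703, 0.211]
tcp_rot: [-0.0, 0.992, 0.128, 0.0]
wrist_force: [0.9, -0.2, -0.5]
width: 0.122
finger_force: 0.0
```

Emit:
arm_command(turn=[[0,0,0.0742],[0,0,0.0742],[0,0,0.0742],[0,0,0.0742],[0,0,0.0742]], travel=[[0.5,-1,0.5],[0.5,-1,0.5],[0.5,-1,0.5],[0.5,-1,0.5],[0.5,-1,0.5]], jaw=[-0.75,-0.75,-0.75,-0.75,-0.75])

```text
time: 3.45
eef_pos: [0.5069, 0.0346, 0.161]
tcp_rot: [0.001, 1.0, 0.008, -0.0]
wrist_force: [1.4, -1.1, 0.2]
width: 0.126
finger_force: 0.0
```

```bash
python3 - <<'E'
from h import *
a=j2w(-64,49.3)
cmd([[*a,.06],[*a,.011]],TH); print(ctrl.read_state()["width"])
E
```

```text
t 3.45 pos [0.5069 0.0346 0.161 ] jig [-62.3  33.2] yaw 0.96 tilt [-8.0e-04 -1.2e-03 -1.0e+00] F [ 1.4 -1.1  0.2]
travel [-0.017 -0.162  1.01 ]
travel [-0.016 -0.163  1.5  ]
turn z -0.0007
0.12557388796302837
```

Emit:
arm_command(turn=[[0,0,0],[0,0,0],[0,0,0],[0,0,0],[0,0,0],[0,0,0]], travel=[[-0.02,-0.16,0.3],[-0.02,-0.16,0.7],[-0.02,-0.16,1],[-0.02,-0.16,1],[-0.02,-0.16,1],[-0.02,-0.16,1]], jaw=[-0.75,-0.75,-0.75,-0.75,-0.75,-0.75])

```text
time: 4.05
eef_pos: [0.5062, 0.0521, 0.0634]
tcp_rot: [0.0, 1.0, 0.008, 0.002]
wrist_force: [-0.0, 0.3, -0.1]
width: 0.127
finger_force: 0.0
```

```bash
python3 - <<'E'
from h import *
a=j2w(-64,49.3);b=j2w(10,49.3)
cmd([[*a,.011],[*b,.011]],TH)
f=ctrl.grab_frame("scene"); a=f["pixels"][170:270,240:370,::-1]
cv2.imwrite("pics/s1.png",cv2.resize(a,None,fx=5,fy=5,interpolation=cv2.INTER_CUBIC))
E
```

```text
t 4.05 pos [0.5062 0.0521 0.0634] jig [-62.6  50.6] yaw 0.95 tilt [ 3.5e-03 -7.0e-04 -1.0e+00] F [-0.   0.3 -0.1]
travel [-0.016  0.013  0.523]
travel [0.724 0.011 0.526]
turn z -0.0007
```

View pics/s1.png

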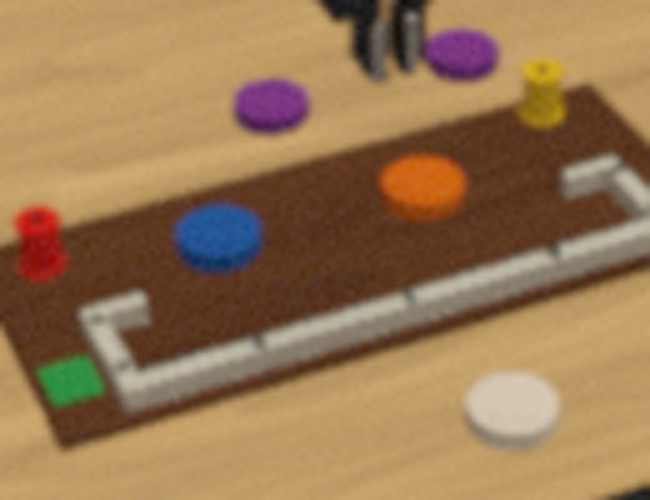

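Crop: the fingertips at about (385,70) sit above and behind the orange blank at (423,185), and the path to the rail is clear.

Emit:
arm_command(turn=[[0,0,0],[0,0,0],[0,0,0],[0,0,0]], travel=[[-0.01,0.01,0.25],[-0.01,0.01,0.45],[-0.01,0.01,0.52],[-0.01,0.01,0.52]], jaw=[-0.75,-0.75,-0.75,-0.75])

```text
time: 4.5
eef_pos: [0.5036, 0.0521, 0.0096]
tcp_rot: [0.0, 1.0, 0.009, 0.0]
wrist_force: [-0.0, 0.1, 1.4]
width: 0.124
finger_force: 0.0
```

Emit:
arm_command(turn=[[0,0,0],[0,0,0],[0,0,0],[0,0,0],[0,0,0],[0,0,0],[0,0,0],[0,0,0],[0,0,0],[0,0,0],[0,0,0]], travel=[[0.05,0,0],[0.12,0,0],[0.19,0,0],[0.26,0,0],[0.33,0,0],[0.4,0,0],[0.47,0,0],[0.54,0,0],[0.6,0,0],[0.64,0,0],[0.64,0,0]], jaw=[-0.75,-0.75,-0.75,-0.75,-0.75,-0.75,-0.75,-0.75,-0.75,-0.75,-0.75])

```text
time: 5.6
eef_pos: [0.5679, 0.0536, 0.0093]
tcp_rot: [-0.0, 1.0, 0.009, 0.0]
wrist_force: [-0.9, -0.4, -0.6]
width: 0.127
finger_force: 0.0
```

```bash
cat > o.py <<'E'
from h import *
cmd([],TH)
for n,roi in (("top",(250,165,410,240)),("scene",(240,170,370,270))):
    f=ctrl.grab_frame(n); p,a=cen(f,blob(f,(5,170,70),(15,255,255),roi),.020); print(n,"orange jig",w2j(p).round(1),a)
    p,a=cen(f,blob(f,(100,120,60),(130,255,255),roi),.020); print(n,"blue jig",w2j(p).round(1),a)
E
python3 o.py; python3 - <<'E'
from h import *
f=ctrl.grab_frame("scene"); a=f["pixels"][170:270,240:370,::-1]
cv2.imwrite("pics/s2.png",cv2.resize(a,None,fx=5,fy=5,interpolation=cv2.INTER_CUBIC))
E
```

```text
t 5.6 pos [0.5679 0.0536 0.0093] jig [-0.9 51. ] yaw 1.07 tilt [ 3.e-04  2.e-04 -1.e+00] F [-0.9 -0.4 -0.6]
turn z -0.0001
top orange jig [ -48.6 -164.5] 13
top blue jig [-25.6 -64.4] 236
scene orange jig [32.6 59.5] 276
scene blue jig [-20.3 -64.2] 169
```

View pics/s2.png

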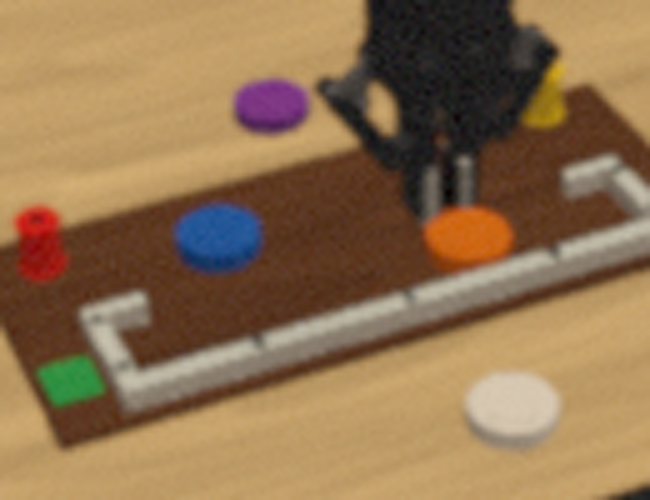

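```bash
python3 - <<'E'
from h import *
f=ctrl.grab_frame("scene"); roi=(240,170,370,270)
g=dict(f); g["pixels"]=cv2.imread("pics/scene0.png")[:,:,::-1].copy()
for k in (g,f):
    m=blob(k,(5,170,70),(15,255,255),roi); p,a=cen(k,m,.020); print(w2j(p).round(1),a)
    c=max(cv2.findContours(m,0,1)[0],key=len)[:,0]; e=cv2.boundingRect(c); print(e)
t=ctrl.grab_frame("top"); print(cen(t,blob(t,(3,120,50),(17,255,255),(285,180,330,205)),.02))
E
```

```text
[ 2.9 50.8] 578
(307, 192, 48, 36)
[34.9 48. ] 245
(295, 201, 25, 19)Traceback (most recent call last):
  File "<stdin>", line 7, in <module>
  File "h.py", line 20, in cen
    n,l,st,c=cv2.connectedComponentsWithStats(m); i=1+np.argmax(st[1:,4]); return onplane(f,*c[i],z),st[i,4]
                                                      ~~~~~~~~~^^^^^^^^^^
    return _wrapfunc(a, 'argmax', axis=axis, out=out, **kwds)
    return bound(*args, **kwds)
ValueError: attempt to get argmax of an empty sequence
```

```bash
python3 - <<'E'
from h import *
f=ctrl.grab_frame("scene")
for u,v in ((424,183),(468,236),(218,234)): print(w2j(onplane(f,240+u/5,170+v/5,.02)).round(1))
E
```

```text
[-15.2  51. ]
[36.2 51.2]
[-21.2 -63.1]
```

The blank moved straight: y is still about 50, and x is now about 32. I'll finish the push to the rail.

Emit:
arm_command(turn=[[0,0,0],[0,0,0],[0,0,0],[0,0,0],[0,0,0]], travel=[[0.03,0,-0.015],[0.06,0,-0.015],[0.09,0,-0.015],[0.1,0,-0.015],[0.1,0,-0.015]], jaw=[-0.75,-0.75,-0.75,-0.75,-0.75])

```text
time: 6.4
eef_pos: [0.5776, 0.0537, 0.0108]
tcp_rot: [-0.0, 1.0, 0.009, 0.0]
wrist_force: [0.2, 0.5, 0.2]
width: 0.123
finger_force: 0.0
```

Emit:
arm_command(turn=[[0,0,0],[0,0,0],[0,0,0]], travel=[[0.02,0,0],[0.03,0,0],[0.03,0,0]], jaw=[-0.75,-0.75,-0.75])

```text
time: 6.7
eef_pos: [0.5786, 0.0538, 0.0104]
tcp_rot: [0.0, 1.0, 0.009, -0.002]
wrist_force: [-5.0, 0.2, 3.2]
width: 0.125
finger_force: 2.6
```

Emit:
arm_command(turn=[[0,0,0],[0,0,0],[0,0,0],[0,0,0],[0,0,0],[0,0,0]], travel=[[-0.1,0,0],[-0.25,0,0],[-0.3,0,0],[-0.3,0,-0.3],[-0.3,0,-0.5],[-0.3,0,-0.5]], jaw=[-0.75,-0.75,-0.75,-0.75,-1,-1])

```text
time: 7.3
eef_pos: [0.553, 0.0535, 0.0639]
tcp_rot: [0.0, 1.0, 0.009, 0.003]
wrist_force: [-0.1, -0.5, -0.0]
width: 0.0
finger_force: 0.0
```

```bash
python3 o.py; python3 - <<'E'
from h import *
a=j2w(37,98)
cmd([[*a,.06],[*a,.011]],np.radians(11.1))
f=ctrl.grab_frame("top"); a=f["pixels"][160:245,245:415,::-1]
cv2.imwrite("pics/t3.png",cv2.resize(a,None,fx=4,fy=4,interpolation=cv2.INTER_CUBIC))
E
```

```text
t 7.3 pos [0.553  0.0535 0.0639] jig [-15.8  51.2] yaw 1.06 tilt [ 6.8e-03 -3.0e-04 -1.0e+00] F [-0.1 -0.5 -0. ]
turn z -0.0001
top orange jig [ -49.9 -141.9] 15
top blue jig [-25.6 -64.5] 235
scene orange jig [29.  58.3] 331
scene blue jig [-20.4 -64.3] 170
t 7.4 pos [0.5508 0.0529 0.0611] jig [-18.1  50.7] yaw 1.05 tilt [ 1.6e-03 -5.0e-04 -1.0e+00] F [-1.   0.8 -0.7]
travel [ 0.55  -0.473  0.012]
travel [ 0.55  -0.474  0.502]
turn z -0.0558
```

View pics/t3.png

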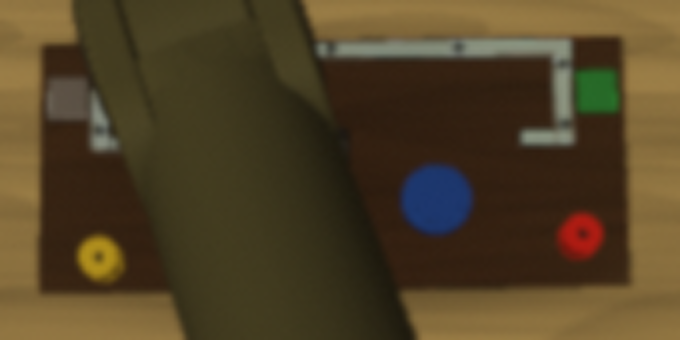

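The top view is blocked by the arm, so I'll use the scene camera. Moving to the +y side of the blank.

Emit:
arm_command(turn=[[0,0,-0.028],[0,0,-0.0558],[0,0,-0.0558],[0,0,-0.0558],[0,0,-0.0558]], travel=[[0.2,-0.3,0],[0.5,-0.47,0],[0.55,-0.47,0],[0.55,-0.47,0],[0.55,-0.47,0]], jaw=[-1,-1,-1,-1,-1])

```text
time: 7.95
eef_pos: [0.6032, 0.1003, 0.0595]
tcp_rot: [0.0, 0.995, 0.096, -0.001]
wrist_force: [-0.4, -1.1, -1.1]
width: -0.001
finger_force: 0.0
```

```bash
python3 - <<'E'
from h import *
a=j2w(37,98); b=j2w(37,-70)
cmd([[*a,.06],[*a,.0115]],np.radians(11.1))
f=ctrl.grab_frame("scene"); a=f["pixels"][170:270,240:370,::-1]
cv2.imwrite("pics/s4.png",cv2.resize(a,None,fx=5,fy=5,interpolation=cv2.INTER_CUBIC))
E
```

```text
t 7.95 pos [0.6032 0.1003 0.0595] jig [35.2 97. ] yaw 11.04 tilt [-2.7e-03 -8.0e-04 -1.0e+00] F [-0.4 -1.1 -1.1]
travel [ 0.019 -0.007 -0.005]
travel [ 0.02  -0.007  0.48 ]
turn z -0.0003
```

View pics/s4.png

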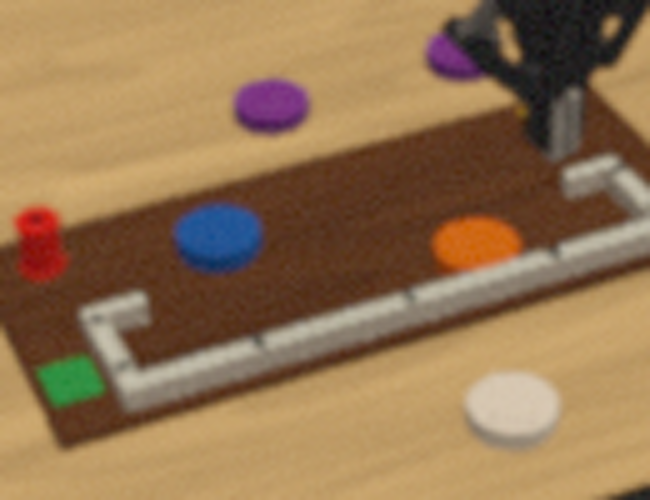

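The blank rests against the rail at crop (477,246). Descending, then sliding it along the rail.

Emit:
arm_command(turn=[[0,0,0],[0,0,0],[0,0,0],[0,0,0]], travel=[[0.01,0,0.25],[0.01,0,0.45],[0.01,0,0.48],[0.01,0,0.48]], jaw=[-1,-1,-1,-1])

```text
time: 8.4
eef_pos: [0.6045, 0.1006, 0.0124]
tcp_rot: [0.0, 0.995, 0.096, -0.001]
wrist_force: [0.0, 0.1, 0.0]
width: 0.001
finger_force: 0.0
```

Emit:
arm_command(turn=[[0,0,0],[0,0,0],[0,0,0],[0,0,0],[0,0,0],[0,0,0],[0,0,0],[0,0,0],[0,0,0],[0,0,0],[0,0,0],[0,0,0]], travel=[[-0.009,0.05,0],[-0.018,0.1,0],[-0.028,0.16,0],[-0.042,0.24,0],[-0.056,0.32,0],[-0.07,0.4,0],[-0.084,0.48,0],[-0.098,0.56,0],[-0.112,0.64,0],[-0.126,0.72,0],[-0.14,0.8,0],[-0.14,0.8,0]], jaw=[-1,-1,-1,-1,-1,-1,-1,-1,-1,-1,-1,-1])

```text
time: 9.6
eef_pos: [0.6077, 0.0191, 0.0136]
tcp_rot: [0.0, 0.995, 0.096, 0.0]
wrist_force: [-0.3, 0.5, 5.7]
width: 0.0
finger_force: 3.1
```

```bash
python3 - <<'E'
from h import *
a=j2w(37,-70); b=j2w(37,-82)
cmd([[*a,.0115],[*b,.0115]],np.radians(11.1))
f=ctrl.grab_frame("scene"); a=f["pixels"][170:270,240:370,::-1]
cv2.imwrite("pics/s5.png",cv2.resize(a,None,fx=5,fy=5,interpolation=cv2.INTER_CUBIC))
E
```

```text
t 9.6 pos [0.6077 0.0191 0.0136] jig [38.2 15.8] yaw 11.04 tilt [ 9.e-04 -2.e-04 -1.e+00] F [-0.3  0.5  5.7]
travel [-0.16   0.843  0.021]
travel [-0.181  0.961  0.021]
turn z -0.0003
```

View pics/s5.png

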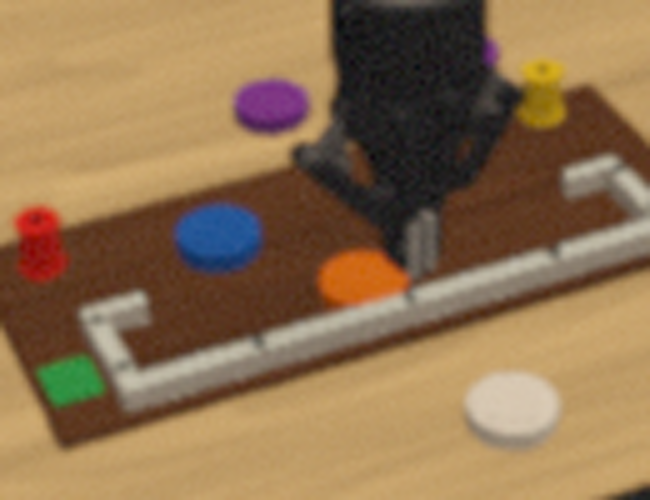

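```bash
python3 - <<'E'
from h import *
f=ctrl.grab_frame("scene"); cmd([])
for u,v in ((477,245),(362,278),(218,234)): print(w2j(onplane(f,240+u/5,170+v/5,.02)).round(1))
E
```

```text
t 9.7 pos [0.6077 0.0191 0.0136] jig [38.2 15.8] yaw 11.07 tilt [ 9.e-04 -9.e-04 -1.e+00] F [-0.5  1.   6.6]
[45.  51.9]
[ 44.  -11.5]
[-21.2 -63.1]
```

Emit:
arm_command(turn=[[0,0,0],[0,0,0],[0,0,0],[0,0,0],[0,0,0],[0,0,0],[0,0,0],[0,0,0],[0,0,0],[0,0,0],[0,0,0],[0,0,0]], travel=[[-0.009,0.05,0],[-0.02,0.12,0],[-0.034,0.2,0],[-0.048,0.28,0],[-0.062,0.36,0],[-0.076,0.44,0],[-0.09,0.52,0],[-0.104,0.6,0],[-0.118,0.68,0],[-0.133,0.76,0],[-0.147,0.84,0],[-0.147,0.84,0]], jaw=[-1,-1,-1,-1,-1,-1,-1,-1,-1,-1,-1,-1])

```text
time: 10.9
eef_pos: [0.6092, -0.0662, 0.0136]
tcp_rot: [0.0, 0.995, 0.096, 0.0]
wrist_force: [-1.1, 0.7, 6.1]
width: 0.002
finger_force: 3.2
```

```bash
python3 - <<'E'
from h import *
b=j2w(37,-90)
cmd([[*b,.0115]],np.radians(11.1))
f=ctrl.grab_frame("scene"); a=f["pixels"][170:270,240:370,::-1]
cv2.imwrite("pics/s6.png",cv2.resize(a,None,fx=5,fy=5,interpolation=cv2.INTER_CUBIC))
E
```

```text
t 10.9 pos [ 0.6092 -0.0662  0.0136] jig [ 38.1 -69.5] yaw 11.04 tilt [ 7.e-04 -3.e-04 -1.e+00] F [-1.1  0.7  6.1]
travel [-0.047  0.2    0.021]
turn z -0.0003
```

View pics/s6.png

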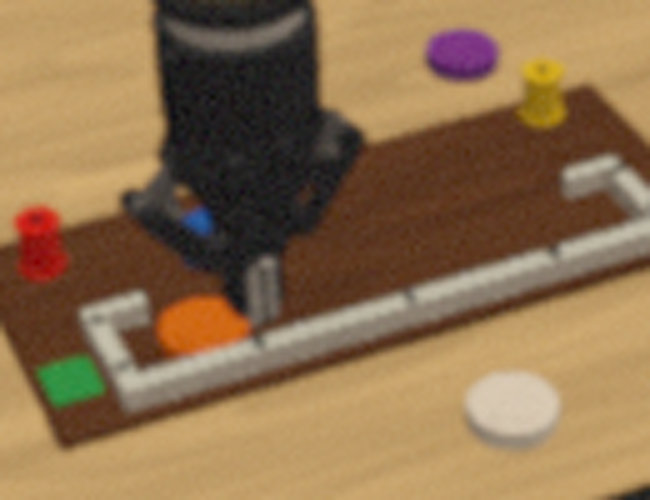

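The blank's top is at crop (204,325) and entering the pocket, with about 20 mm to go.

Emit:
arm_command(turn=[[0,0,0],[0,0,0],[0,0,0],[0,0,0],[0,0,0]], travel=[[-0.007,0.04,0],[-0.016,0.09,0],[-0.025,0.14,0],[-0.03,0.17,0],[-0.03,0.17,0]], jaw=[-1,-1,-1,-1,-1])

```text
time: 11.45
eef_pos: [0.6096, -0.0823, 0.0136]
tcp_rot: [-0.0, 0.995, 0.097, 0.0]
wrist_force: [0.1, 2.4, 6.0]
width: 0.005
finger_force: 3.5
```

Emit:
arm_command(turn=[[0,0,0],[0,0,0],[0,0,0]], travel=[[-0.003,0.02,0],[-0.006,0.035,0],[-0.006,0.035,0]], jaw=[-1,-1,-1])

```text
time: 11.75
eef_pos: [0.6096, -0.0852, 0.0136]
tcp_rot: [-0.0, 0.995, 0.097, 0.0]
wrist_force: [-0.7, 4.0, 6.7]
width: -0.002
finger_force: 3.7
```

```bash
python3 - <<'E'
from h import *
cmd([],np.radians(11.1))
E
```

```text
t 11.75 pos [ 0.6096 -0.0852  0.0136] jig [ 38.2 -88.5] yaw 11.14 tilt [ 7.e-04  1.e-03 -1.e+00] F [-0.7  4.   6.7]
turn z 0.0002
```

Emit:
arm_command(turn=[[0,0,0],[0,0,0],[0,0,0],[0,0,0]], travel=[[-0.002,0.01,0],[-0.003,0.02,0],[-0.005,0.03,0],[-0.005,0.03,0]], jaw=[-1,-1,-1,-1])

```text
time: 12.15
eef_pos: [0.6096, -0.0855, 0.0136]
tcp_rot: [-0.002, 0.995, 0.098, 0.0]
wrist_force: [-2.1, 7.2, 6.7]
width: 0.005
finger_force: 5.0
```

The motion stalled at 7 N, so the blank is against the end stop. Withdrawing.

Emit:
arm_command(turn=[[0,0,0],[0,0,0],[0,0,0],[0,0,0],[0,0,0],[0,0,0],[0,0,0],[0,0,0]], travel=[[0.004,-0.03,-0.02],[0.008,-0.06,-0.03],[0.02,-0.12,-0.05],[0.04,-0.25,-0.1],[0.05,-0.3,-0.4],[0.05,-0.3,-0.8],[0.05,-0.3,-1],[0.05,-0.3,-1]], jaw=[-1,-1,-1,-1,-1,-1,-1,-1])

```text
time: 12.95
eef_pos: [0.611, -0.0575, 0.117]
tcp_rot: [0.001, 0.995, 0.097, 0.003]
wrist_force: [0.1, 0.0, 0.3]
width: 0.001
finger_force: 0.0
```

Emit:
arm_command(turn=[[0,0,0],[0,0,0],[0,0,0],[0,0,0]], travel=[[-0.5,-0.5,-0.5],[-1,-1,-1],[-1,-1,-1],[-1,-1,-1]], jaw=[-1,-1,-1,-1])

```text
time: 13.35
eef_pos: [0.4891, 0.0235, 0.214]
tcp_rot: [0.001, 0.995, 0.099, 0.0]
wrist_force: [0.2, -0.3, -0.4]
width: -0.004
finger_force: 0.0
```

```bash
python3 - <<'E'
from h import *
f=ctrl.grab_frame("top"); a=f["pixels"][160:245,245:415,::-1]
g=ctrl.grab_frame("scene"); b=g["pixels"][170:270,230:400,::-1]
cv2.imwrite("pics/f7.png",np.vstack([cv2.resize(x,(680,n),interpolation=cv2.INTER_CUBIC) for x,n in ((a,340),(b[40:90,:85],400))])[:600] if 0 else np.vstack([cv2.resize(a[:, 75:],(570,300)*1 if 0 else (380,340)),cv2.resize(b[40:95,:95],(380,220))]))
p,n=cen(f,blob(f,(5,150,90),(15,255,255),(340,165,395,205)),.02); print(w2j(p),n)
p,n=cen(f,blob(f,(100,120,60),(130,255,255),(340,195,370,225)),.020); print("blue",w2j(p),n)
cmd([])
E
```

```text
[  42.93428962 -117.25271537] 252
blue [-25.65204974 -64.63803185] 231
t 13.45 pos [0.4902 0.0227 0.2144] jig [-79.2  21.6] yaw 11.31 tilt [ 0.0027 -0.003  -1.    ] F [ 0.5 -0.4 -0.1]
```

View pics/f7.png

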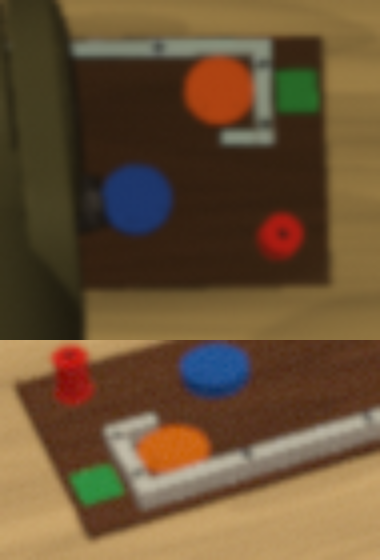

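The picture shows the orange blank at crop (218,90) touching both the rail and the end stop, measured at jig (42.9, -117.3). The blue blank hasn't moved and the hand is clear.

```bash
python3 -c "
from plant import ctrl
print(ctrl.job_done())"
```

```text
the job is handed in; nothing more can be done
None
```

The orange blank was pushed straight back to the rail and slid into the green-tile corner (pocket_b). It measured within about 1 mm of home, the blue blank had not moved, the hand was withdrawn, and the job is handed in.

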